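# Open the child-safe jug in its tilt stand

## Robot

A 6-joint arm with a two-finger parallel gripper is mounted at the origin on a cart in front of the work surface, level with it; the furniture and walls round the work are solid. World frame = base frame: x ahead of the robot, y to its left, z up, the work surface at z = 0. Lengths are in m, angles in rad, forces in N, time in s.
With the tool pointing down it reaches from about 0.35 to 0.8 m from the base axis. Payload 7.3 kg.
Tool frame: the origin (TCP) lies midway between the tips of the shut fingers; the grasp point (between the pads) lies 19 mm behind it; z points along the fingers, y is the line along which they close (so a half turn about z gives the same grasp; the last joint's range is limited). The gripper opens to 85 mm and grips with 20 to 120 N. Pads are 22 mm wide; open, the fingers measure 114 mm over their backs; the gripper's body (76 mm by 85 mm) begins 54 mm behind the grasp point. The pads swing forward as they close: fully open they stand 13 mm farther back than shut.
Start: joints at [1.039, 0.342, 1.524, -0, 1.275, -0.146], TCP at [0.198, 0.486, 0.231] pointing down, gripper open.
Joint ranges: [-2.53, 2.53], [-0.77, 2.02], [0.04, 2.7], [-1, 4.14], [0.28, 2.66], [-3.11, 3.11]. Speed limits (rad/s): [2.57, 2.57, 3.14, 3.14, 3.14, 3.14].

## Interface

Orientations are given as [roll, pitch, yaw] about the fixed x, y, z axes, in that order (R = Rz(yaw) Ry(pitch) Rx(roll)).
In Python, from station import state, get_image, camera_info, job_done, search_frame gives the robot as it stands.
- The arm moves only by the tool apply_moves, never from a script. Its argument "rows" is a list of rows, each an object of numbers: "x", "y", "z": the shift along the tool's x, y, z in m; "wx", "wy", "wz": the turn, a rotation vector about the tool's x, y, z in degrees; "jaw": the gripper's target within -1 to 1 (shut at 1, half-way at 0, fully open at -1). A call has 1 to 12 rows; each row shifts and turns the commanded pose from where the row before left it, along the tool's axes as they then stand; what a row does not reach is not made up. A row lasts 1/12 s, in which the tool goes at most 41.7 mm and 7.16 degrees, less where a joint would pass 70% of its speed; a pose out of reach is approached as far as the arm can. A call is refused whole if a number of a shift passes 0.0417 or a number of a turn 7.16, either way. A call with a gripper value outside its range is refused whole. The fingers move at their own pace and stop on an object; the grip force is fixed at half the most. Time passes only in rows, so rows that do not move let the fingers close. It gives the time, the measured TCP pose, the force, the opening and the grip force at its end, in the units of the state.
- state(): the state, without advancing time (a new reading comes with each control period).
- get_image(name): name is "side" or "top" or "wrist"; returns the picture (480x640x3 uint8, red, green, blue); there is no depth.
- camera_info(name): a dict with "K" (3x3 intrinsics, pixels), "rvec" (rotation vector, rad) and "tvec" (3), from world to camera coordinates, as OpenCV has them. Camera axes: x right, y down, z forward; pixel columns grow to the right and rows downward; lengths in m; the calibration is good to about 2 mm. A picture is of the moment at which its call begins: read the wrist's pose just before it. camera_info takes no time and is no camera call; for the wrist camera it gives the pose at the moment of the call.
- job_done(): hands the job in; it is judged then, once.
Trained networks look in the newest picture that a camera, given by its name, has taken for a name from the list of things; names that differ only in an ending like _2 or _b are one class to them, and where a whole thing is asked for, a point or a joint stands for the part that bears it (a point fixed in the world has none). Each returns a list of dicts, best first, with "confidence" (0 to 1); they miss things now and then, are a little off and sometimes report something else, mostly with a low value. They report only what shows in the picture. A call takes as long as a camera call. They do not tell look-alikes from the thing itself.
- search_frame(camera, name): "at" ([row, column] in pixels, amid what is visible of it).
The state is a dict: "time": time; "joint_positions": joint angles; "joint_vel": joint speeds; "joint_torque": joint torques, N m; "tool_pos": TCP position; "ee_rot": TCP orientation; "contact_force": force on the tool from outside, world axes, zero at the start; "moment": the same for the moment, N m; "grip_width": opening from 0.0 (shut) to 1.0 (fully open); "gripper_force": force on a finger pad.
Only numpy, scipy, OpenCV 4.12 (cv2) and the standard library are available. Lean on these libraries where they do the work, as an engineer would, in place of code of your own. Each camera call takes 0.05 s, during which the arm holds its last target. There are 200 camera calls.

## Task

Open the white cleaner jug: press its red safety cap firmly down along the jug's leaning axis and, keeping it pressed, turn it anticlockwise (seen from above the cap) until it comes free; the marks are worn off, so feel for the place where it lets go. Lift the cap off and set it down right way up in the grey tray before letting go of it. Leave the cards, the cracker pack and the ink pad where they are.

Things in the scene. Friction and masses are not known exactly. Their poses are not given: they have to be found in the camera images.
- jug: White round jug, 100 mm across, 120 mm long, blue and yellow label, held immovably in a grey tilt stand (base 200 x 128 mm). Origin on its axis at the shoulder, where the neck begins; z points along the axis out of the mouth, leaning 0.56 rad (32 degrees) from vertical towards the robot's side. The neck ends 25 mm above the origin.
- cap: Red ribbed safety cap, 68 mm across, 51 mm high, 50 to 100 g, loose but locked on the jug at the start, coaxial, its origin 10 mm along the axis from the jug's. Origin: centre of the skirt's lower rim; z up the cap's axis. Skirt and flat top reach z = 26 mm; on top stands a wing 60 mm long in x, 20 mm thick in y, z = 26 to 51 mm. A half turn about z looks and works the same.
- wing (a point): Middle of the cap's wing, 38 mm above the cap's origin, where to grasp it across its 20 mm. Teeth keep the cap from turning: push it in 5.5 mm or more of the 6.5 mm there are. It lets go at one hidden place, 0.65 to 1.40 rad anticlockwise (positive about its z) from the start, good to about +-0.08 rad, with a tooth on either side; turned past it, it is locked again. It cannot turn clockwise.
- mouth (a point): Centre of the neck's end, 25 mm up the axis from the jug's origin. A sprung yellow pad here, 20 mm across, pushes the cap up: 10 N when locked, 17 N fully pressed. Eased up in the right place, the cap rises freely past its locked height (6 mm and more) and comes off along the axis; elsewhere it is held fast at or below its locked height: press again and turn a little further.
- tray: Grey shallow tray, fixed, 130 x 130 mm outside, walls 4 mm thick and 16 mm high, floor 4 mm thick. Origin at the centre of its underside on the table, z up. A black tape dispenser stands between jug and tray; carry the cap over it.
- cards: Bundle of printed cards with a rubber band, 88 x 110 x 24 mm, lying on the table; origin at the centre of its underside. Leave alone.
- cracker: Rice cracker in a flat clear film pack, 122 x 96 x 18 mm, lying on the table; origin at the centre of its underside. Leave alone.
- ink_pad: Shut black ink pad, 65 x 98 x 20 mm, lying on the table; origin at the centre of its underside. Leave alone.
There are look-alikes about, which are no part of the job. Several things have the shape of the cap; the one meant has the colours described above.

How it is judged:
On the way, in this order (a step that is already met when the one before it is completed fails the run):
1. the cap is pressed down on the jug past its teeth (by 4 mm or more) (z of cap in the frame of jug below 0.006 m), for 0.1 s.
2. the cap is off the jug, more than 40 mm above its locked place, and held in the fingers (distance between cap and jug above 0.05 m and contact force between the fingers and cap above 0.5 N), for 0.1 s.
3. the cap is down in the tray (rim within 6 mm of its floor), upright, and still held (z of cap in the frame of tray below 0.01 m and horizontal distance between cap and tray below 0.04 m and angle between cap's own z axis and vertical below 0.15 rad and contact force between the fingers and cap above 0.5 N), for 0.1 s.
At the end, for the whole second after the job is handed in: The cap is off the jug and stands right way up (within 0.06 rad) and at rest on the floor of the tray, its centre within 40 mm of the tray's centre, let go (z of cap in the frame of tray between 0.001 and 0.007 m and horizontal distance between cap and tray below 0.04 m and angle between cap's own z axis and vertical below 0.06 rad and linear speed of cap below 0.02 m/s); the robot touches nothing.
It fails at once if the cards, cracker pack or ink pad are moved by more than 25 mm (distance of any of cards, cracker, ink_pad from where it was at the start of the episode above 0.025 m).
It also fails if it takes over 54 s, if anything falls off the work surface, if the arm or the gripper's body presses on something with over 40 N, if the wrist force passes 120 N, or if a joint passes its speed limit or range.

## Working session

There is one attempt and no reset: what is moved stays moved. The work goes in short steps, Python scripts to look and compute and a tool call to move; the robot and the scene stay as the last step left them, time stands still between calls to the robot, and variables do not carry over. Pictures are saved under pics/ and viewed, at most 10 in all, crops included, and the job is handed in when it is done.

Besides the shell and the picture viewer there is one more tool, called after "Request:" as a command line: name --argument value ..., lists and objects as JSON in quotes. apply_moves: Moves the arm, as the interface text tells. Its arguments: {"type":"object","properties":{"rows":{"type":"array"}},"required":["rows"]}

```bash
mkdir -p pics; ls
cat > h.py <<'E'
import numpy as np, cv2
from scipy.spatial.transform import Rotation as R
from station import *
np.set_printoptions(precision=4,suppress=True)
def cam(n):
    c=camera_info(n); return np.array(c["K"],float),np.array(c["rvec"],float),np.array(c["tvec"],float)
def proj(n,P):
    K,r,t=cam(n); return cv2.projectPoints(np.array(P,float).reshape(-1,3),r,t,K,None)[0].reshape(-1,2)
def ray(n,uv):
    K,r,t=cam(n); M=R.from_rotvec(r.ravel()).as_matrix(); d=M.T@np.linalg.inv(K)@[uv[0],uv[1],1]
    return -M.T@t.ravel(), d/np.linalg.norm(d)
def onz(n,uv,z):
    o,d=ray(n,uv); return o+d*(z-o[2])/d[2]
def save(n,f,crop=None,s=1):
    im=get_image(n)[:,:,::-1].copy()
    if crop: a,b,c,d=crop; im=im[a:b,c:d]
    cv2.imwrite('pics/'+f,cv2.resize(im,None,fx=s,fy=s,interpolation=cv2.INTER_CUBIC))
E
python3 - <<'E'
from h import *
print(state())
for n in("side","top","wrist"):
    save(n,n+'0.png'); print(n,ray(n,(320,240)),cam(n)[0][0,0])
a=cv2.imread('pics/side0.png');b=cv2.imread('pics/top0.png')
for c in("side","top"):
    for k in("jug","cap","wing","tray","mouth","cards","cracker","ink_pad"):
        print(c,k,[(np.round(d["at"]).tolist(),round(d["confidence"],2)) for d in search_frame(c,k)])
E
```

```text
pics
{'time': 0.0, 'joint_positions': array([ 1.039 ,  0.3427,  1.525 , -0.    ,  1.2754, -0.146 ]), 'joint_vel': array([-0.0013, -0.0005, -0.0002, -0.0008,  0.0009, -0.0007]), 'joint_torque': array([  0.0018, -43.3661, -24.6027,   0.    ,   0.0075,  -0.    ]), 'tool_pos': array([0.1973, 0.486 , 0.2306]), 'ee_rot': array([-3.14  , -0.0002,  2.7558]), 'contact_force': array([-0.1814, -0.8304, -0.7732]), 'moment': array([-0.03  ,  0.0073,  0.0277]), 'gripper_force': 0.0, 'grip_width': 1.0008171455847825}
side (array([ 0.1268, -0.6445,  0.796 ]), array([ 0.3577,  0.6496, -0.6709])) 551.4881648822724
top (array([ 0.3735, -0.0056,  1.3159]), array([ 0.098 ,  0.0004, -0.9952])) 537.7107283246472
wrist (array([0.125 , 0.5156, 0.3738]), array([ 0.2887, -0.1094, -0.9512])) 395.30687421387546
side jug [([207.0, 383.0], 0.94)]
side cap [([186.0, 359.0], 0.68), ([199.0, 310.0], 0.62), ([204.0, 253.0], 0.58)]
side wing [([198.0, 313.0], 0.74), ([185.0, 362.0], 0.55)]
side tray [([400.0, 409.0], 0.85)]
side mouth [([206.0, 381.0], 0.89)]
side cards [([318.0, 289.0], 0.7)]
side cracker [([266.0, 245.0], 0.56)]
side ink_pad [([203.0, 256.0], 0.94)]
top jug [([171.0, 279.0], 0.91)]
top cap [([187.0, 292.0], 0.63), ([202.0, 216.0], 0.56)]
top wing [([204.0, 215.0], 0.64), ([186.0, 292.0], 0.55)]
top tray [([252.0, 435.0], 0.65), ([294.0, 261.0], 0.41)]
top mouth [([165.0, 282.0], 0.84)]
top cards [([288.0, 343.0], 0.84)]
top cracker [([298.0, 261.0], 0.73)]
top ink_pad [([250.0, 188.0], 0.79)]
```

View pics/side0.png

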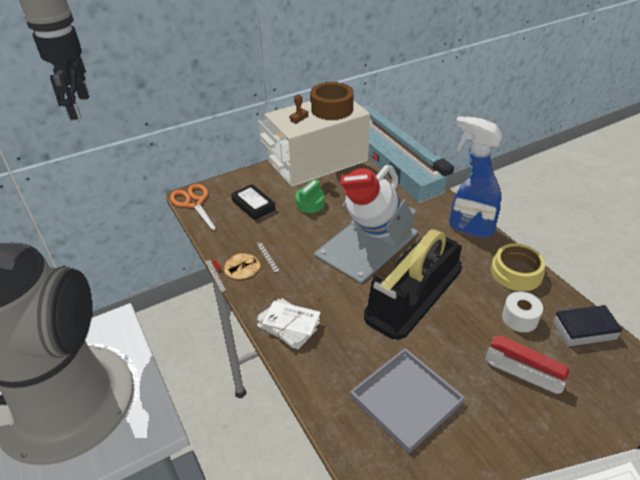

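View pics/top0.png

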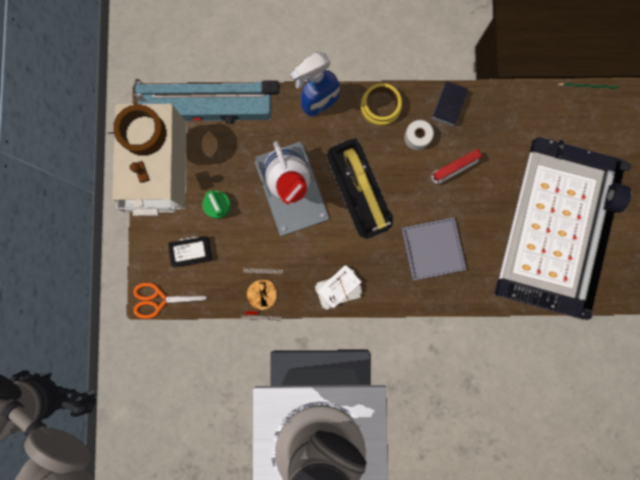

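Candidates for the cap: the red cap on the white jug (side 362,185; top 291,187), the green cap standing on the table (side 310,198; top 216,204), and the brown ring and red stapler, which do not match. I choose the red one on the jug and check it in a close crop.

Run:
```python
import cv2,numpy as np
a=cv2.imread('pics/side0.png')[150:290,300:440];b=cv2.imread('pics/top0.png')[120:260,235:375]
r=lambda i:cv2.resize(i,(400,400),interpolation=cv2.INTER_CUBIC)
o=np.hstack([r(a),r(b)])
cv2.imwrite('pics/c0.png',o)
```

```text
(no output)
```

View pics/c0.png

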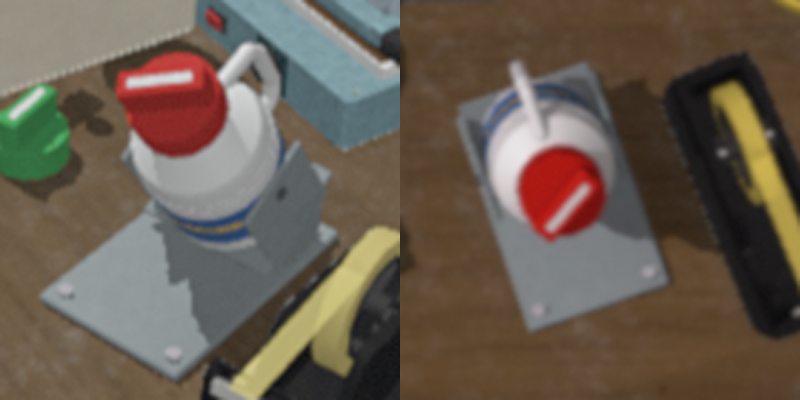

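```bash
cat >> h.py <<'E'
def tri(views):
    A=np.zeros((3,3));b=np.zeros(3);L=[]
    for n,uv in views:
        o,d=ray(n,uv);P=np.eye(3)-np.outer(d,d);A+=P;b+=P@o;L.append((o,d))
    X=np.linalg.solve(A,b); return X,[np.linalg.norm(np.cross(d,X-o)) for o,d in L]
E
python3 - <<'E'
from h import *
s=1/2.857
T=lambda x,y:(235+(x-400)*s,120+y*s); S=lambda x,y:(300+x*s,150+y*s)
bc=[onz("top",T(*p),0.005) for p in[(458,115),(585,65),(668,280),(530,330)]]
print(np.array(bc)); print([np.linalg.norm(bc[i]-bc[i-1]) for i in range(4)])
print(np.arctan2(*(bc[2]-bc[1])[1::-1]),np.arctan2(*(bc[3]-bc[0])[1::-1]))
bs=[onz("side",S(*p),0.005) for p in[(40,297),(180,380),(338,235)]];print("side",np.array(bs), np.arctan2(*(bs[1]-bs[2])[1::-1]))
for t,q in[((569,208),(160,79)),((548,232),(127,82)),((592,184),(193,76))]:
    print(tri([("top",T(*t)),("side",S(*q))]))
tr=[onz("top",p,0.016) for p in[(403,227),(456,219),(466,270),(412,279)]];print("tray",np.array(tr),np.mean(tr,0))
ts=[onz("side",p,0.016) for p in[(406,350),(463,401),(410,450),(352,396)]];print("tray side",np.array(ts),np.mean(ts,0))
# dispenser
print(onz("top",(345,145),.1),onz("top",(388,232),.1))
E
```

```text
[[ 0.7036  0.1539  0.005 ]
 [ 0.7469  0.0431  0.005 ]
 [ 0.5568 -0.0272  0.005 ]
 [ 0.5147  0.0917  0.005 ]]
[np.float64(0.1988242975818046), np.float64(0.11901801985574614), np.float64(0.20271521126590303), np.float64(0.12616337881881184)]
-2.7874439153929758 -2.8234371589531926
side [[ 0.5164  0.0902  0.005 ]
 [ 0.5587 -0.0314  0.005 ]
 [ 0.744   0.0338  0.005 ]] -2.8033047967722324
(array([0.5851, 0.0477, 0.1999]), [np.float64(0.0014081465073458252), np.float64(0.0014081465073458904)])
(array([0.569 , 0.0633, 0.1937]), [np.float64(0.0020931314627416486), np.float64(0.002093131462741505)])
(array([0.6004, 0.0309, 0.2071]), [np.float64(0.00030827166208040693), np.float64(0.00030827166208033613)])
tray [[ 0.5314 -0.2074  0.016 ]
 [ 0.5497 -0.337   0.016 ]
 [ 0.4253 -0.3568  0.016 ]
 [ 0.4049 -0.2259  0.016 ]] [ 0.4778 -0.2818  0.016 ]
tray side [[ 0.5298 -0.2107  0.016 ]
 [ 0.5487 -0.3369  0.016 ]
 [ 0.4273 -0.3598  0.016 ]
 [ 0.4018 -0.2393  0.016 ]] [ 0.4769 -0.2867  0.016 ]
[ 0.7135 -0.065   0.1   ] [ 0.5101 -0.1599  0.1   ]
```

```bash
cat >> h.py <<'E'
from scipy.linalg import logm,expm
def now():
    s=state(); T=np.eye(4);T[:3,:3]=R.from_euler('xyz',s["ee_rot"]).as_matrix();T[:3,3]=s["tool_pos"];return T
def plan(T0,T1,n,straight=True):
    rv=R.from_matrix(T0[:3,:3].T@T1[:3,:3]).as_rotvec()
    print("turn/row deg",np.degrees(rv)/n,"tot",np.degrees(np.linalg.norm(rv)))
    xi=np.real(logm(np.linalg.inv(T0)@T1)); E=expm(xi/n); print("screw shift/row",E[:3,3])
    T=T0.copy(); out=[]
    for k in range(n): T=T@E; out.append(T[:3,3])
    print("path",np.array(out)[::max(1,n//4)], out[-1])
def mk(p,z,y):
    z=z/np.linalg.norm(z); y=y-z*(y@z); y/=np.linalg.norm(y)
    T=np.eye(4);T[:3,:3]=np.c_[np.cross(y,z),y,z];T[:3,3]=p;return T
phi=-2.805; a=np.array([np.sin(.56)*np.cos(phi),np.sin(.56)*np.sin(phi),np.cos(.56)])
top=np.array([.5851,.0477,.1999]); w=np.array([.0314,-.0324,.0134]); w=w-a*(a@w); w/=np.linalg.norm(w)
tray=np.array([.4775,-.284,0.])
E
python3 - <<'E'
from h import *
T1=mk(top+.08*a,-a,np.cross(a,w)); print(T1)
plan(now(),T1,18)
E
```

```text
[[-0.6812  0.5335  0.5014  0.545 ]
 [ 0.6838  0.7082  0.1754  0.0337]
 [-0.2615  0.4624 -0.8473  0.2677]
 [ 0.      0.      0.      1.    ]]
turn/row deg [-1.3901 -1.1282  1.0339] tot 37.21342961854118
screw shift/row [-0.0299 -0.0114 -0.0003]
path [[0.221  0.4647 0.2316]
 [0.3103 0.3734 0.2357]
 [0.3921 0.2755 0.2434]
 [0.4656 0.1715 0.2536]
 [0.5303 0.0619 0.2648]] [0.545  0.0337 0.2677]
```

Request:
apply_moves --rows '[{"x": -0.03,"y": -0.0114,"z": -0.0004,"wx": -1.39,"wy": -1.13,"wz": 1.03},{"x": -0.03,"y": -0.0114,"z": -0.0004,"wx": -1.39,"wy": -1.13,"wz": 1.03},{"x": -0.03,"y": -0.0114,"z": -0.0004,"wx": -1.39,"wy": -1.13,"wz": 1.03},{"x": -0.03,"y": -0.0114,"z": -0.0004,"wx": -1.39,"wy": -1.13,"wz": 1.03},{"x": -0.03,"y": -0.0114,"z": -0.0004,"wx": -1.39,"wy": -1.13,"wz": 1.03},{"x": -0.03,"y": -0.0114,"z": -0.0004,"wx": -1.39,"wy": -1.13,"wz": 1.03},{"x": -0.03,"y": -0.0114,"z": -0.0004,"wx": -1.39,"wy": -1.13,"wz": 1.03},{"x": -0.03,"y": -0.0114,"z": -0.0004,"wx": -1.39,"wy": -1.13,"wz": 1.03},{"x": -0.03,"y": -0.0114,"z": -0.0004,"wx": -1.39,"wy": -1.13,"wz": 1.03},{"x": -0.03,"y": -0.0114,"z": -0.0004,"wx": -1.39,"wy": -1.13,"wz": 1.03},{"x": -0.03,"y": -0.0114,"z": -0.0004,"wx": -1.39,"wy": -1.13,"wz": 1.03},{"x": -0.03,"y": -0.0114,"z": -0.0004,"wx": -1.39,"wy": -1.13,"wz": 1.03}]'

```text
invalid input
```

Request:
apply_moves --rows '[{"x": -0.03,"y": -0.0114,"z": -0.0004,"wx": -1.39,"wy": -1.13,"wz": 1.03},{"x": -0.03,"y": -0.0114,"z": -0.0004,"wx": -1.39,"wy": -1.13,"wz": 1.03},{"x": -0.03,"y": -0.0114,"z": -0.0004,"wx": -1.39,"wy": -1.13,"wz": 1.03},{"x": -0.03,"y": -0.0114,"z": -0.0004,"wx": -1.39,"wy": -1.13,"wz": 1.03},{"x": -0.03,"y": -0.0114,"z": -0.0004,"wx": -1.39,"wy": -1.13,"wz": 1.03},{"x": -0.03,"y": -0.0114,"z": -0.0004,"wx": -1.39,"wy": -1.13,"wz": 1.03},{},{}]'

```text
invalid input
```

Run:
```python
from h import *
print(now(),state()["joint_positions"],state()["contact_force"],state()["moment"])
save("wrist","w1.png"); print(proj("wrist",[top,top+w*.03,top-w*.03]))
T1=mk(top+.08*a,-a,np.cross(a,w)); plan(now(),T1,4)
```

```text
[[-0.9265  0.3763  0.0001  0.1976]
 [ 0.3763  0.9265  0.0001  0.4864]
 [-0.      0.0002 -1.      0.2313]
 [ 0.      0.      0.      1.    ]] [ 1.039   0.342   1.5241  0.      1.2754 -0.146 ] [ 0.3807  0.4466 -0.449 ] [ 0.007  -0.031  -0.0343]
[[ 22.0628 827.3581]
 [  9.8178 857.6736]
 [ 34.3521 796.933 ]]
turn/row deg [-6.257  -5.0764  4.6531] tot 37.217540503782075
screw shift/row [-0.1326 -0.0555 -0.0036]
path [[0.2995 0.3851 0.2349]
 [0.3921 0.2755 0.2434]
 [0.4742 0.1581 0.2549]
 [0.545  0.0337 0.2677]] [0.545  0.0337 0.2677]
```

View pics/w1.png

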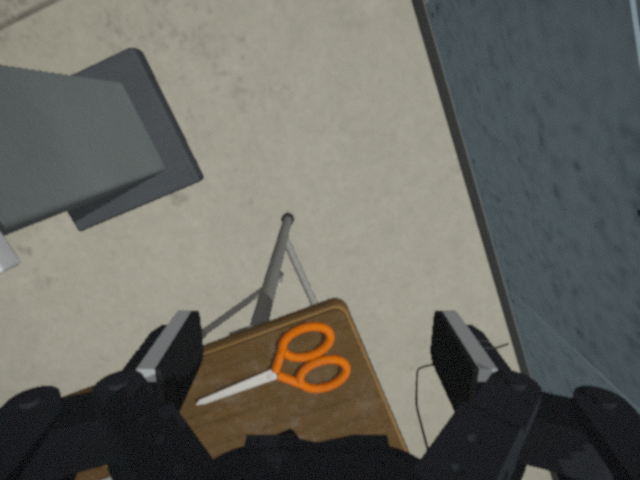

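The picture shows only the scissors (about 310,360) and the table corner. The arm has not moved because the rows were refused, so I'll try again with every key present.

Request:
apply_moves --rows '[{"x": -0.03,"y": -0.0114,"z": -0.0004,"wx": -1.39,"wy": -1.13,"wz": 1.03,"jaw": -1}]'

```text
time: 1.08
tool_pos: [0.2195, 0.4669, 0.2314]
ee_rot: [3.116, 0.018, 2.741]
contact_force: [0.6, -0.9, 0.3]
grip_width: 1.001
gripper_force: 0.0
```

Request:
apply_moves --rows '[{"x": -0.03,"y": -0.0114,"z": -0.0004,"wx": -1.39,"wy": -1.13,"wz": 1.03,"jaw": -1},{"x": -0.03,"y": -0.0114,"z": -0.0004,"wx": -1.39,"wy": -1.13,"wz": 1.03,"jaw": -1},{"x": -0.03,"y": -0.0114,"z": -0.0004,"wx": -1.39,"wy": -1.13,"wz": 1.03,"jaw": -1},{"x": -0.03,"y": -0.0114,"z": -0.0004,"wx": -1.39,"wy": -1.13,"wz": 1.03,"jaw": -1},{"x": -0.03,"y": -0.0114,"z": -0.0004,"wx": -1.39,"wy": -1.13,"wz": 1.03,"jaw": -1},{"x": -0.03,"y": -0.0114,"z": -0.0004,"wx": -1.39,"wy": -1.13,"wz": 1.03,"jaw": -1},{"x": -0.03,"y": -0.0114,"z": -0.0004,"wx": -1.39,"wy": -1.13,"wz": 1.03,"jaw": -1},{"x": -0.03,"y": -0.0114,"z": -0.0004,"wx": -1.39,"wy": -1.13,"wz": 1.03,"jaw": -1},{"x": -0.03,"y": -0.0114,"z": -0.0004,"wx": -1.39,"wy": -1.13,"wz": 1.03,"jaw": -1},{"x": -0.03,"y": -0.0114,"z": -0.0004,"wx": -1.39,"wy": -1.13,"wz": 1.03,"jaw": -1},{"x": -0.03,"y": -0.0114,"z": -0.0004,"wx": -1.39,"wy": -1.13,"wz": 1.03,"jaw": -1}]'

```text
time: 2.0
tool_pos: [0.45, 0.1956, 0.2527]
ee_rot: [2.821, 0.201, 2.504]
contact_force: [-0.8, 1.2, -0.5]
grip_width: 0.998
gripper_force: 0.0
```

Request:
apply_moves --rows '[{"x": -0.03,"y": -0.0114,"z": -0.0004,"wx": -1.39,"wy": -1.13,"wz": 1.03,"jaw": -1},{"x": -0.03,"y": -0.0114,"z": -0.0004,"wx": -1.39,"wy": -1.13,"wz": 1.03,"jaw": -1},{"x": -0.03,"y": -0.0114,"z": -0.0004,"wx": -1.39,"wy": -1.13,"wz": 1.03,"jaw": -1},{"x": -0.03,"y": -0.0114,"z": -0.0004,"wx": -1.39,"wy": -1.13,"wz": 1.03,"jaw": -1},{"x": -0.03,"y": -0.0114,"z": -0.0004,"wx": -1.39,"wy": -1.13,"wz": 1.03,"jaw": -1},{"x": -0.03,"y": -0.0114,"z": -0.0004,"wx": -1.39,"wy": -1.13,"wz": 1.03,"jaw": -1},{"x": 0,"y": 0,"z": 0,"wx": 0,"wy": 0,"wz": 0,"jaw": -1},{"x": 0,"y": 0,"z": 0,"wx": 0,"wy": 0,"wz": 0,"jaw": -1}]'

```text
time: 2.67
tool_pos: [0.5467, 0.0302, 0.2695]
ee_rot: [2.643, 0.265, 2.352]
contact_force: [-0.9, 0.7, -0.4]
grip_width: 0.995
gripper_force: 0.0
```

Run:
```python
from h import *
print(now(),state()["joint_positions"],state()["contact_force"],state()["moment"])
save("wrist","w2.png"); print(proj("wrist",[top,top+w*.03,top-w*.03]))
T1=mk(top+.08*a,-a,np.cross(a,w)); plan(now(),T1,4)
```

```text
[[-0.6797  0.5352  0.5016  0.5467]
 [ 0.6852  0.7073  0.1739  0.0302]
 [-0.2617  0.4619 -0.8475  0.2695]
 [ 0.      0.      0.      1.    ]] [-0.2593  0.102   1.8706  0.4541  0.7428 -1.3796] [-0.8713  0.6721 -0.3506] [-0.0327  0.2794  0.0122]
[[316.8432 243.4309]
 [316.8317 289.1958]
 [316.8556 193.9978]]
turn/row deg [-0.0107 -0.0018 -0.001 ] tot 0.04370048373071272
screw shift/row [ 0.0007 -0.      0.0003]
path [[0.546  0.032  0.269 ]
 [0.5456 0.0326 0.2686]
 [0.5453 0.0331 0.2681]
 [0.545  0.0337 0.2677]] [0.545  0.0337 0.2677]
```

View pics/w2.png

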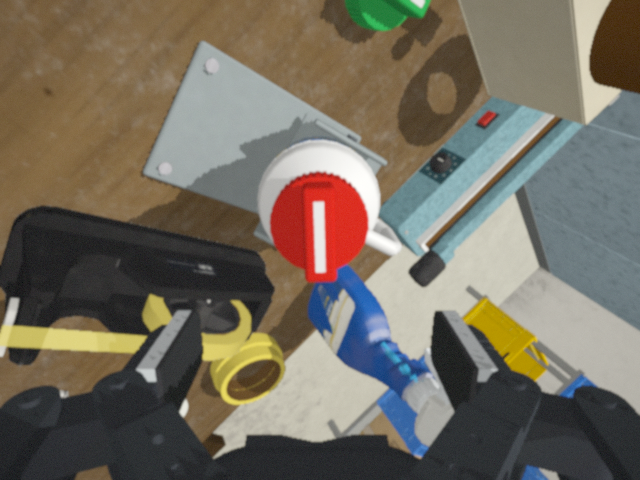

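The wrist view shows the red cap centred near (320,232), with its wing's white stripe from (319,200) to (320,273). It sits on the white jug, so this is the right one. I'll refine its pose by fitting the red outline in all three views.

```bash
cat > fit.py <<'E'
from h import *
from scipy.optimize import least_squares
t=np.linspace(0,2*np.pi,72)
C=lambda z:np.c_[.034*np.cos(t),.034*np.sin(t),0*t+z]
W=np.array([[sx*.03,sy*.01,z] for sx in(-1,1) for sy in(-1,1) for z in(.026,.051)])
M=np.r_[C(0),C(.026),W]
def mask(im,c,r):
    h=cv2.cvtColor(im,cv2.COLOR_BGR2HSV); m=(((h[...,0]<8)|(h[...,0]>172))&(h[...,1]>140)&(h[...,2]>60)).astype(np.uint8)
    k=np.zeros_like(m); cv2.circle(k,tuple(int(v) for v in c),r,1,-1); m&=k
    n,l,s,_=cv2.connectedComponentsWithStats(m); return l==1+np.argmax(s[1:,4])
dirs=np.c_[np.cos(t),np.sin(t)]
sup=lambda P:(P@dirs.T).max(0)
obs=[]
for n,f,c,r in[("wrist","w2.png",(320,232),75),("side","side0.png",(360,185),30),("top","top0.png",(291,187),25)]:
    m=mask(cv2.imread('pics/'+f),c,r); p=np.argwhere(m)[:,::-1].astype(float)
    print(n,m.sum(),p.min(0),p.max(0)); obs.append((n,sup(p)+.5*np.abs(dirs).sum(1)*0+.3,cam(n)))
def pose(x):
    A=np.array([np.sin(x[5])*np.cos(x[4]),np.sin(x[5])*np.sin(x[4]),np.cos(x[5])])
    v=w*np.cos(x[3])+np.cross(A,w)*np.sin(x[3]); v-=A*(A@v); v/=np.linalg.norm(v)
    return np.c_[v,np.cross(A,v),A],x[:3]
def res(x):
    Rm,p=pose(x);P=M@Rm.T+p; o=[]
    for n,s,(K,r,tv) in obs: o.append(sup(cv2.projectPoints(P,r,tv,K,None)[0].reshape(-1,2))-s)
    return np.r_[np.concatenate(o),(x[4]-phi)/.02*3,(x[5]-.56)/.01*3]
x0=np.r_[top-.051*a,0,phi,.56]
s=least_squares(res,x0,loss='soft_l1')
r=res(s.x); print("x0",x0,"\nfit",s.x,"rms",[np.sqrt(np.mean(r[i*72:i*72+72]**2)) for i in range(3)])
Rm,p=pose(s.x); print("axis",Rm[:,2],"wing",Rm[:,0],"top",p+.051*Rm[:,2])
np.savez('cap.npz',R=Rm,p=p)
im=cv2.cvtColor(cv2.imread('pics/w2.png'),cv2.COLOR_BGR2GRAY)[190:290,300:340]
q=np.argwhere(im>190)+[190,300]; print("stripe centre uv",q.mean(0)[::-1],"model",proj("wrist",p+.051*Rm[:,2]), len(q))
E
python3 fit.py
```

```text
wrist 6952 [271. 173.] [367. 282.]
side 915 [340. 168.] [378. 203.]
top 624 [277. 172.] [306. 203.]
x0 [ 0.6107  0.0566  0.1567  0.     -2.805   0.56  ] 
fit [ 0.6141  0.0591  0.1515 -0.0293 -2.8994  0.562 ] rms [np.float64(1.352711964832824), np.float64(1.796604581123136), np.float64(1.754802652577583)]
axis [-0.5173 -0.1278  0.8462] wing [ 0.6429 -0.7107  0.2857] top [0.5878 0.0525 0.1947]
stripe centre uv [319.065  236.4241] model [[320.8274 235.5779]] 738
```

```bash
cat > fit2.py <<'E'
exec(open('fit.py').read().split("x0=np.r_")[0])
def res2(x):
    Rm,p=pose(np.r_[x[:4],phi,.56]);P=M@Rm.T+p;o=[]
    for i,(n,s,(K,r,tv)) in enumerate(obs): o.append((sup(cv2.projectPoints(P,r,tv,K,None)[0].reshape(-1,2))-s-x[4+i])*(1 if i else 1))
    st=cv2.projectPoints((p+.051*a)[None],obs[0][2][1],obs[0][2][2],obs[0][2][0],None)[0].ravel()
    return np.r_[np.concatenate(o),5*(st-[319.07,236.42]),x[4:]*3]
s=least_squares(res2,np.r_[top-.051*a,0,0,0,0],loss='soft_l1')
r=res2(s.x);print(s.x,[np.sqrt(np.mean(r[i*72:i*72+72]**2)) for i in range(3)],r[216:218]/5)
Rm,p=pose(np.r_[s.x[:4],phi,.56]);print("top",p+.051*a,"wing",Rm[:,0]); np.savez('cap.npz',R=Rm,p=p)
for i,n in enumerate(("wrist","side","top")): print(n,r[i*72:i*72+72:9])
T1=mk(p+.030*a,-a,np.cross(a,Rm[:,0])); T=now()
print("rel target in tool",T[:3,:3].T@(T1[:3,3]-T[:3,3])); plan(T,T1,8)
E
python3 fit2.py
```

```text
wrist 6952 [271. 173.] [367. 282.]
side 915 [340. 168.] [378. 203.]
top 624 [277. 172.] [306. 203.]
[0.6107 0.0599 0.1546 0.0197 2.5085 0.9188 1.4411] [np.float64(0.5744874255691834), np.float64(1.0256198806378185), np.float64(0.5787425750926759)] [-0.0306  1.4494]
top [0.5851 0.0509 0.1978] wing [ 0.6916 -0.6697  0.2706]
wrist [ 0.436   0.8728 -0.8577  0.1877  0.3145 -0.1222  0.4927 -0.0843]
side [ 0.293   0.1406  1.597   1.4682 -0.1398  0.1618 -1.1683 -1.9818]
top [-0.7412 -0.3932  0.8274  0.3153  0.8277  0.7466  0.3203 -0.5687]
rel target in tool [0.0056 0.0014 0.1046]
turn/row deg [-0.0054 -0.0009 -0.1415] tot 1.1329905521448875
screw shift/row [0.0007 0.0002 0.0131]
path [[0.5525 0.0344 0.2583]
 [0.5648 0.0402 0.236 ]
 [0.5771 0.0459 0.2136]
 [0.5894 0.0517 0.1912]] [0.5956 0.0546 0.18  ]
```

Request:
apply_moves --rows '[{"x": 0.0007,"y": 0.0002,"z": 0.0125,"wx": 0,"wy": 0,"wz": -0.14,"jaw": -1},{"x": 0.0007,"y": 0.0002,"z": 0.0125,"wx": 0,"wy": 0,"wz": -0.14,"jaw": -1},{"x": 0.0007,"y": 0.0002,"z": 0.0125,"wx": 0,"wy": 0,"wz": -0.14,"jaw": -1},{"x": 0.0007,"y": 0.0002,"z": 0.0125,"wx": 0,"wy": 0,"wz": -0.14,"jaw": -1},{"x": 0.0007,"y": 0.0002,"z": 0.0125,"wx": 0,"wy": 0,"wz": -0.14,"jaw": -1},{"x": 0.0007,"y": 0.0002,"z": 0.0125,"wx": 0,"wy": 0,"wz": -0.14,"jaw": -1},{"x": 0.0007,"y": 0.0002,"z": 0.0125,"wx": 0,"wy": 0,"wz": -0.14,"jaw": -0.5},{"x": 0.0007,"y": 0.0002,"z": 0.0125,"wx": 0,"wy": 0,"wz": -0.14,"jaw": -0.2},{"x": 0,"y": 0,"z": 0,"wx": 0,"wy": 0,"wz": 0,"jaw": -0.2}]'

```text
time: 3.47
tool_pos: [0.5927, 0.0567, 0.1822]
ee_rot: [2.649, 0.272, 2.377]
contact_force: [0.1, -0.6, -0.4]
grip_width: 0.613
gripper_force: 0.0
```

Run:
```python
from h import *
d=np.load('cap.npz');T=now();s=state();print(s["tool_pos"],s["contact_force"],s["moment"],s["joint_positions"],s["grip_width"])
print("tcp in cap",d["R"].T@(T[:3,3]-d["p"]))
save("wrist","w3.png")
```

```text
[0.5927 0.0567 0.1822] [ 0.1411 -0.5961 -0.4302] [-0.0868  0.1933  0.0394] [-0.1735  0.297   1.8944  0.5524  0.5204 -1.4723] 0.6128661477529297
tcp in cap [-0.0028  0.001   0.0329]
```

View pics/w3.png

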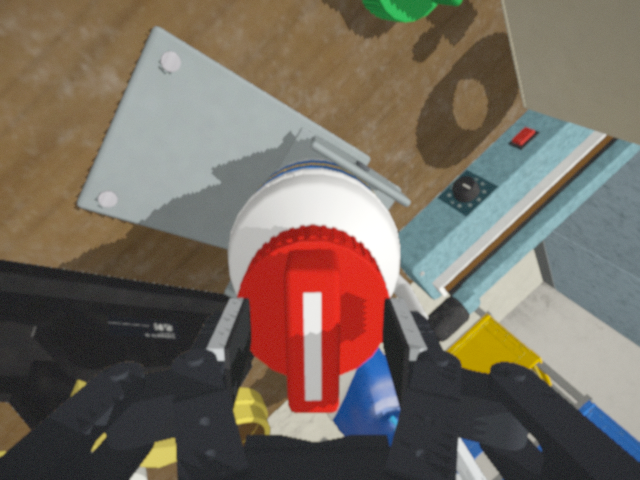

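The wing lies between the fingers, its stripe centred at about (313,347) and parallel to the pads. Closing now.

Request:
apply_moves --rows '[{"x": 0,"y": 0,"z": 0,"wx": 0,"wy": 0,"wz": 0,"jaw": 0.2},{"x": 0,"y": 0,"z": 0,"wx": 0,"wy": 0,"wz": 0,"jaw": 1},{"x": 0,"y": 0,"z": 0,"wx": 0,"wy": 0,"wz": 0,"jaw": 1},{"x": 0,"y": 0,"z": 0,"wx": 0,"wy": 0,"wz": 0,"jaw": 1},{"x": 0,"y": 0,"z": 0,"wx": 0,"wy": 0,"wz": 0,"jaw": 1},{"x": 0,"y": 0,"z": 0,"wx": 0,"wy": 0,"wz": 0,"jaw": 1}]'

```text
time: 4.02
tool_pos: [0.5935, 0.0544, 0.1854]
ee_rot: [2.646, 0.275, 2.373]
contact_force: [-5.8, -0.5, 6.4]
grip_width: 0.218
gripper_force: 60.5
```

```bash
cat > chk.py <<'E'
from h import *
d=np.load('cap.npz');T=now();s=state();A=a
print("t",s["time"],"tcp in cap",d["R"].T@(T[:3,3]-d["p"]),"q",s["joint_positions"],"grip",s["grip_width"],s["gripper_force"])
print("F in tool",T[:3,:3].T@s["contact_force"],"M in tool",T[:3,:3].T@s["moment"],"tilt err deg",np.degrees(np.arccos(-T[:3,2]@a)),"turn",np.arctan2(np.cross(d["R"][:,1],T[:3,1])@a,d["R"][:,1]@T[:3,1]))
E
python3 chk.py; python3 -c "
from h import *
d=np.load('cap.npz');print(proj('wrist',d['p']+.051*a))"
```

```text
t 4.0167 tcp in cap [0.0001 0.0012 0.0356] q [-0.1776  0.2923  1.893   0.5522  0.522  -1.4726] grip 0.21843334636767392 60.459784269332886
F in tool [ 1.9365 -0.4265 -8.3716] M in tool [0.2492 0.4493 0.0119] tilt err deg 0.07123020709472404 turn 0.0015439574763663865
[[313.5432 333.8716]]
```

Request:
apply_moves --rows '[{"x": 0,"y": 0,"z": 0.002,"wx": 0,"wy": 0,"wz": 0,"jaw": 1},{"x": 0,"y": 0,"z": 0.002,"wx": 0,"wy": 0,"wz": 0,"jaw": 1},{"x": 0,"y": 0,"z": 0.002,"wx": 0,"wy": 0,"wz": 0,"jaw": 1},{"x": 0,"y": 0,"z": 0,"wx": 0,"wy": 0,"wz": 0,"jaw": 1}]'

```text
time: 4.35
tool_pos: [0.5964, 0.0554, 0.1805]
ee_rot: [2.646, 0.276, 2.373]
contact_force: [-10.2, -1.6, 9.7]
grip_width: 0.213
gripper_force: 61.4
```

```bash
python3 chk.py
```

```text
t 4.35 tcp in cap [0.0001 0.0012 0.0298] q [-0.1741  0.3043  1.892   0.5605  0.511  -1.4799] grip 0.21287290327217925 61.43917679786682
F in tool [  3.2988  -2.0176 -13.6091] M in tool [ 0.5111  0.5672 -0.0209] tilt err deg 0.08306318542479467 turn 0.001745594045213543
```

Request:
apply_moves --rows '[{"x": 0,"y": 0,"z": 0.0015,"wx": 0,"wy": 0,"wz": 0,"jaw": 1},{"x": 0,"y": 0,"z": 0.0015,"wx": 0,"wy": 0,"wz": 0,"jaw": 1},{"x": 0,"y": 0,"z": 0,"wx": 0,"wy": 0,"wz": 0,"jaw": 1},{"x": 0,"y": 0,"z": 0,"wx": 0,"wy": 0,"wz": 0,"jaw": 1}]'

```text
time: 4.68
tool_pos: [0.5969, 0.0555, 0.1799]
ee_rot: [2.646, 0.277, 2.374]
contact_force: [-30.7, -8.8, 30.4]
grip_width: 0.219
gripper_force: 65.0
```

```bash
python3 chk.py
```

```text
t 4.6833 tcp in cap [0.0002 0.0013 0.0291] q [-0.1736  0.3056  1.8927  0.5632  0.5081 -1.4835] grip 0.21895904211901435 65.0379467010498
F in tool [  7.0545  -8.3903 -42.7019] M in tool [ 1.5108  1.3876 -0.0477] tilt err deg 0.14909884302554607 turn 0.00288969588134801
```

Request:
apply_moves --rows '[{"x": 0.0005,"y": -0.0005,"z": -0.001,"wx": 0,"wy": 0,"wz": 0,"jaw": 1},{"x": 0,"y": 0,"z": 0,"wx": 0,"wy": 0,"wz": -4,"jaw": 1},{"x": 0,"y": 0,"z": 0,"wx": 0,"wy": 0,"wz": -4,"jaw": 1},{"x": 0,"y": 0,"z": 0,"wx": 0,"wy": 0,"wz": -4,"jaw": 1},{"x": 0,"y": 0,"z": 0,"wx": 0,"wy": 0,"wz": 0,"jaw": 1},{"x": 0,"y": 0,"z": 0,"wx": 0,"wy": 0,"wz": 0,"jaw": 1}]'

```text
time: 5.18
tool_pos: [0.5971, 0.0554, 0.1802]
ee_rot: [2.708, 0.372, 2.57]
contact_force: [-16.4, -3.5, 19.8]
grip_width: 0.217
gripper_force: 62.9
```

```bash
python3 chk.py
```

```text
t 5.1833 tcp in cap [0.0006 0.0015 0.0292] q [-0.1738  0.3053  1.893   0.5648  0.5067 -1.6942] grip 0.21678340478500732 62.89586305618286
F in tool [  3.8161  -1.1467 -25.6425] M in tool [ 0.389   0.8937 -0.0786] tilt err deg 0.23698364879945621 turn 0.21204289183136346
```

Request:
apply_moves --rows '[{"x": 0,"y": 0,"z": 0,"wx": 0,"wy": 0,"wz": -5.7,"jaw": 1},{"x": 0,"y": 0,"z": 0,"wx": 0,"wy": 0,"wz": -5.7,"jaw": 1},{"x": 0,"y": 0,"z": 0,"wx": 0,"wy": 0,"wz": -5.7,"jaw": 1},{"x": 0,"y": 0,"z": 0,"wx": 0,"wy": 0,"wz": -5.7,"jaw": 1},{"x": 0,"y": 0,"z": 0,"wx": 0,"wy": 0,"wz": -5.7,"jaw": 1},{"x": 0,"y": 0,"z": 0,"wx": 0,"wy": 0,"wz": 0,"jaw": 1},{"x": 0,"y": 0,"z": -0.0025,"wx": 0,"wy": 0,"wz": 0,"jaw": 1},{"x": 0,"y": 0,"z": -0.0025,"wx": 0,"wy": 0,"wz": 0,"jaw": 1},{"x": 0,"y": 0,"z": -0.0025,"wx": 0,"wy": 0,"wz": 0,"jaw": 1},{"x": 0,"y": 0,"z": -0.0025,"wx": 0,"wy": 0,"wz": 0,"jaw": 1},{"x": 0,"y": 0,"z": 0,"wx": 0,"wy": 0,"wz": 0,"jaw": 1},{"x": 0,"y": 0,"z": 0,"wx": 0,"wy": 0,"wz": 0,"jaw": 1}]'

```text
time: 6.18
tool_pos: [0.5931, 0.0542, 0.1856]
ee_rot: [2.941, 0.528, 3.095]
contact_force: [12.1, 4.7, -9.9]
grip_width: 0.214
gripper_force: 64.5
```

```bash
python3 chk.py
```

```text
t 6.1833 tcp in cap [0.0001 0.0009 0.036 ] q [-0.1782  0.2913  1.8938  0.5526  0.5221 -2.1791] grip 0.2142087855140525 64.50357913970947
F in tool [-5.2546  2.2819 15.312 ] M in tool [-0.4521 -0.6653 -0.0559] tilt err deg 0.08881129554509512 turn 0.7072865145978094
```

Request:
apply_moves --rows '[{"x": 0,"y": 0,"z": 0.0035,"wx": 0,"wy": 0,"wz": 0,"jaw": 1},{"x": 0,"y": 0,"z": 0.0035,"wx": 0,"wy": 0,"wz": 0,"jaw": 1},{"x": 0,"y": 0,"z": 0.003,"wx": 0,"wy": 0,"wz": 0,"jaw": 1},{"x": 0,"y": 0,"z": 0,"wx": 0,"wy": 0,"wz": 0,"jaw": 1},{"x": 0,"y": 0,"z": 0,"wx": 0,"wy": 0,"wz": -3.7,"jaw": 1},{"x": 0,"y": 0,"z": 0,"wx": 0,"wy": 0,"wz": -3.7,"jaw": 1},{"x": 0,"y": 0,"z": 0,"wx": 0,"wy": 0,"wz": 0,"jaw": 1},{"x": 0,"y": 0,"z": -0.0035,"wx": 0,"wy": 0,"wz": 0,"jaw": 1},{"x": 0,"y": 0,"z": -0.0035,"wx": 0,"wy": 0,"wz": 0,"jaw": 1},{"x": 0,"y": 0,"z": -0.003,"wx": 0,"wy": 0,"wz": 0,"jaw": 1},{"x": 0,"y": 0,"z": 0,"wx": 0,"wy": 0,"wz": 0,"jaw": 1},{"x": 0,"y": 0,"z": 0,"wx": 0,"wy": 0,"wz": 0,"jaw": 1}]'

```text
time: 7.18
tool_pos: [0.5941, 0.0542, 0.1853]
ee_rot: [3.017, 0.55, -3.042]
contact_force: [22.8, 7.8, -16.2]
grip_width: 0.212
gripper_force: 64.6
```

```bash
python3 chk.py
```

```text
t 7.1833 tcp in cap [0.0007 0.0013 0.0352] q [-0.1778  0.2933  1.8925  0.5537  0.5207 -2.3078] grip 0.21222976181880454 64.60909724235535
F in tool [-11.56     2.2443  26.5491] M in tool [-0.347  -1.0544  0.3311] tilt err deg 0.13452895894143416 turn 0.8351095242256612
```

Request:
apply_moves --rows '[{"x": 0.0004,"y": 0,"z": 0.0035,"wx": 0,"wy": 0,"wz": 0,"jaw": 1},{"x": 0.0004,"y": 0,"z": 0.0035,"wx": 0,"wy": 0,"wz": 0,"jaw": 1},{"x": 0,"y": 0,"z": 0.0035,"wx": 0,"wy": 0,"wz": 0,"jaw": 1},{"x": 0,"y": 0,"z": 0,"wx": 0,"wy": 0,"wz": 0,"jaw": 1},{"x": 0,"y": 0,"z": 0,"wx": 0,"wy": 0,"wz": -3.7,"jaw": 1},{"x": 0,"y": 0,"z": 0,"wx": 0,"wy": 0,"wz": -3.7,"jaw": 1},{"x": 0,"y": 0,"z": 0,"wx": 0,"wy": 0,"wz": 0,"jaw": 1}]'

```text
time: 7.77
tool_pos: [0.5964, 0.0547, 0.1807]
ee_rot: [3.103, 0.564, -2.883]
contact_force: [-32.4, -9.8, 34.9]
grip_width: 0.213
gripper_force: 74.1
```

```bash
python3 chk.py
```

```text
t 7.7667 tcp in cap [0.0007 0.0008 0.0301] q [-0.1752  0.303   1.8957  0.5666  0.5049 -2.4558] grip 0.21332945357670502 74.14969682693481
F in tool [  9.9618   0.6346 -47.5944] M in tool [0.0926 1.5756 0.0232] tilt err deg 0.34904781397139234 turn 0.9708694165731987
```

Request:
apply_moves --rows '[{"x": 0,"y": 0,"z": -0.0035,"wx": 0,"wy": 0,"wz": 0,"jaw": 1},{"x": 0,"y": 0,"z": -0.0035,"wx": 0,"wy": 0,"wz": 0,"jaw": 1},{"x": 0,"y": 0,"z": -0.003,"wx": 0,"wy": 0,"wz": 0,"jaw": 1},{"x": 0,"y": 0,"z": 0,"wx": 0,"wy": 0,"wz": 0,"jaw": 1},{"x": 0,"y": 0,"z": 0,"wx": 0,"wy": 0,"wz": 0,"jaw": 1}]'

```text
time: 8.18
tool_pos: [0.5936, 0.0538, 0.1827]
ee_rot: [3.098, 0.558, -2.89]
contact_force: [30.3, 7.3, -29.5]
grip_width: 0.214
gripper_force: 66.7
```

```bash
python3 chk.py
```

```text
t 8.1833 tcp in cap [-0.0001 -0.0004  0.0334] q [-0.1781  0.2965  1.8954  0.5556  0.5166 -2.4405] grip 0.21358124762597444 66.66126608848572
F in tool [-10.7269  -2.3115  41.4805] M in tool [ 0.3944 -1.8033  0.0401] tilt err deg 0.06221107195262806 turn 0.9643721001294898
```

Request:
apply_moves --rows '[{"x": 0,"y": 0,"z": 0.0035,"wx": 0,"wy": 0,"wz": 0,"jaw": 1},{"x": 0,"y": 0,"z": 0.0035,"wx": 0,"wy": 0,"wz": 0,"jaw": 1},{"x": 0,"y": 0,"z": 0.0025,"wx": 0,"wy": 0,"wz": 0,"jaw": 1},{"x": 0,"y": 0,"z": 0,"wx": 0,"wy": 0,"wz": -3,"jaw": 1},{"x": 0,"y": 0,"z": 0,"wx": 0,"wy": 0,"wz": -3,"jaw": 1},{"x": 0,"y": 0,"z": 0,"wx": 0,"wy": 0,"wz": 0,"jaw": 1},{"x": 0,"y": 0,"z": 0,"wx": 0,"wy": 0,"wz": 0,"jaw": 1},{"x": 0,"y": 0,"z": -0.003,"wx": 0,"wy": 0,"wz": 0,"jaw": 1},{"x": 0,"y": 0,"z": -0.003,"wx": 0,"wy": 0,"wz": 0,"jaw": 1},{"x": 0,"y": 0,"z": -0.002,"wx": 0,"wy": 0,"wz": 0,"jaw": 1},{"x": 0,"y": 0,"z": 0,"wx": 0,"wy": 0,"wz": 0,"jaw": 1}]'

```text
time: 9.1
tool_pos: [0.5937, 0.0538, 0.1825]
ee_rot: [-3.119, 0.56, -2.766]
contact_force: [18.2, 4.3, -17.1]
grip_width: 0.209
gripper_force: 68.9
```

```bash
python3 chk.py
```

```text
t 9.1 tcp in cap [-0.0001 -0.0004  0.0332] q [-0.1779  0.2968  1.8959  0.557   0.515  -2.547 ] grip 0.20945810472691734 68.90926837921143
F in tool [-6.6134 -2.1583 24.3354] M in tool [ 0.5355 -1.1346 -0.0415] tilt err deg 0.09656414682852471 turn 1.0697106313115514
```

Request:
apply_moves --rows '[{"x": 0,"y": 0,"z": 0.003,"wx": 0,"wy": 0,"wz": 0,"jaw": 1},{"x": 0,"y": 0,"z": 0.003,"wx": 0,"wy": 0,"wz": 0,"jaw": 1},{"x": 0,"y": 0,"z": 0.002,"wx": 0,"wy": 0,"wz": 0,"jaw": 1},{"x": 0,"y": 0,"z": 0,"wx": 0,"wy": 0,"wz": -3,"jaw": 1},{"x": 0,"y": 0,"z": 0,"wx": 0,"wy": 0,"wz": -3,"jaw": 1},{"x": 0,"y": 0,"z": 0,"wx": 0,"wy": 0,"wz": 0,"jaw": 1},{"x": 0,"y": 0,"z": 0,"wx": 0,"wy": 0,"wz": 0,"jaw": 1}]'

```text
time: 9.68
tool_pos: [0.5955, 0.0544, 0.1806]
ee_rot: [-3.05, 0.557, -2.639]
contact_force: [-35.0, -13.0, 37.1]
grip_width: 0.209
gripper_force: 78.8
```

```bash
python3 chk.py
```

```text
t 9.6833 tcp in cap [0.0002 0.0001 0.0305] q [-0.1759  0.3019  1.8967  0.565   0.5065 -2.6617] grip 0.20918490676433088 78.75985622406006
F in tool [ 11.6934   0.7787 -51.325 ] M in tool [-0.0581  2.2834  0.1107] tilt err deg 0.26243458123535157 turn 1.177476023059862
```

Request:
apply_moves --rows '[{"x": 0,"y": 0,"z": -0.003,"wx": 0,"wy": 0,"wz": 0,"jaw": 1},{"x": 0,"y": 0,"z": -0.003,"wx": 0,"wy": 0,"wz": 0,"jaw": 1},{"x": 0,"y": 0,"z": -0.002,"wx": 0,"wy": 0,"wz": 0,"jaw": 1},{"x": 0,"y": 0,"z": 0,"wx": 0,"wy": 0,"wz": 0,"jaw": 1},{"x": 0,"y": 0,"z": 0,"wx": 0,"wy": 0,"wz": 0,"jaw": 1}]'

```text
time: 10.1
tool_pos: [0.593, 0.0537, 0.1831]
ee_rot: [-3.053, 0.554, -2.641]
contact_force: [6.3, -1.2, -6.0]
grip_width: 0.209
gripper_force: 70.9
```

```bash
python3 chk.py
```

```text
t 10.1 tcp in cap [-0.0004 -0.0006  0.034 ] q [-0.1785  0.2948  1.8967  0.5558  0.5166 -2.652 ] grip 0.2093441966230437 70.8796226978302
F in tool [-1.0432 -3.4153  8.08  ] M in tool [ 0.6387 -0.232  -0.0946] tilt err deg 0.080144087737811 turn 1.1754769809783605
```

```bash
cat > st.py <<'E'
from h import *
import sys
def stripe(im):
    h=cv2.cvtColor(im,cv2.COLOR_BGR2HSV); m=((h[...,1]<60)&(h[...,2]>150)).astype(np.uint8); k=np.zeros_like(m);k[270:430,285:345]=1; m&=k
    n,l,s,c=cv2.connectedComponentsWithStats(m); i=1+np.argmax(s[1:,4]); p=np.argwhere(l==i)[:,::-1].astype(np.float32)
    return s[i],c[i],cv2.minAreaRect(p)
print(stripe(cv2.imread('pics/w3.png')))
im=get_image("wrist")[:,:,::-1].copy(); cv2.imwrite('pics/'+sys.argv[1],im); print(stripe(im))
E
python3 st.py w4.png
```

```text
(array([ 303,  293,   18,  108, 1782], dtype=int32), array([312.1672, 344.9226]), ((311.5, 346.5), (107.0, 17.0), 90.0))
(array([ 308,  282,   18,  107, 1748], dtype=int32), array([316.3249, 335.1007]), ((316.20880126953125, 334.9923095703125), (16.59145164489746, 106.13093566894531), 0.5562523007392883))
```

View pics/w4.png

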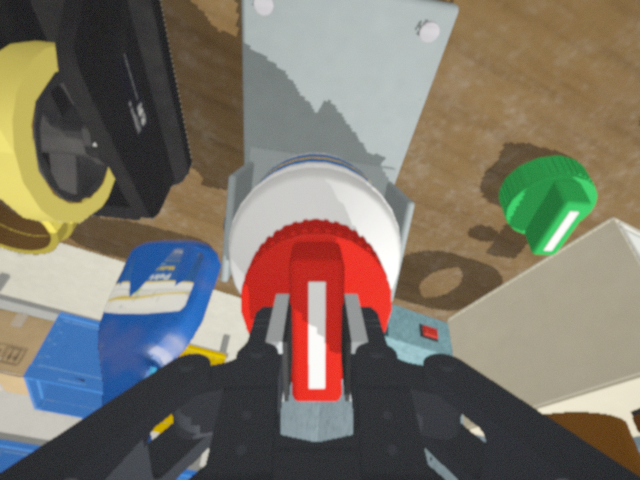

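The cap (316,335) has turned with the fingers, since its stripe is still parallel to the pads, and it is still held. I'll turn further.

Request:
apply_moves --rows '[{"x": 0,"y": 0,"z": 0.003,"wx": 0,"wy": 0,"wz": 0,"jaw": 1},{"x": 0,"y": 0,"z": 0.003,"wx": 0,"wy": 0,"wz": 0,"jaw": 1},{"x": 0,"y": 0,"z": 0.002,"wx": 0,"wy": 0,"wz": 0,"jaw": 1},{"x": 0,"y": 0,"z": 0,"wx": 0,"wy": 0,"wz": -3,"jaw": 1},{"x": 0,"y": 0,"z": 0,"wx": 0,"wy": 0,"wz": -3,"jaw": 1},{"x": 0,"y": 0,"z": 0,"wx": 0,"wy": 0,"wz": 0,"jaw": 1},{"x": 0,"y": 0,"z": 0,"wx": 0,"wy": 0,"wz": 0,"jaw": 1},{"x": 0,"y": 0,"z": -0.003,"wx": 0,"wy": 0,"wz": 0,"jaw": 1},{"x": 0,"y": 0,"z": -0.003,"wx": 0,"wy": 0,"wz": 0,"jaw": 1},{"x": 0,"y": 0,"z": -0.002,"wx": 0,"wy": 0,"wz": 0,"jaw": 1},{"x": 0,"y": 0,"z": 0,"wx": 0,"wy": 0,"wz": 0,"jaw": 1},{"x": 0,"y": 0,"z": 0,"wx": 0,"wy": 0,"wz": 0,"jaw": 1}]'

```text
time: 11.15
tool_pos: [0.5927, 0.0535, 0.1848]
ee_rot: [-2.988, 0.543, -2.518]
contact_force: [-8.1, -5.6, 10.0]
grip_width: 0.21
gripper_force: 73.7
```

```bash
python3 chk.py
```

```text
t 11.15 tcp in cap [-0.     -0.0001  0.0357] q [-0.1791  0.2914  1.8968  0.5551  0.5184 -2.7566] grip 0.21017928383520523 73.70340943336487
F in tool [  3.3076  -1.867  -13.4923] M in tool [0.333  0.9721 0.0785] tilt err deg 0.15725641360851547 turn 1.2809821762852287
```

Request:
apply_moves --rows '[{"x": 0,"y": 0,"z": -0.002,"wx": 0,"wy": 0,"wz": 0,"jaw": 1},{"x": 0,"y": 0,"z": -0.002,"wx": 0,"wy": 0,"wz": 0,"jaw": 1},{"x": 0,"y": 0,"z": -0.002,"wx": 0,"wy": 0,"wz": 0,"jaw": 1},{"x": 0,"y": 0,"z": 0,"wx": 0,"wy": 0,"wz": 0,"jaw": 1}]'

```text
time: 11.48
tool_pos: [0.5898, 0.0526, 0.1893]
ee_rot: [-2.989, 0.542, -2.519]
contact_force: [-2.6, -4.7, 4.8]
grip_width: 0.213
gripper_force: 72.7
```

```bash
python3 chk.py
```

```text
t 11.4833 tcp in cap [-0.0002 -0.0002  0.0411] q [-0.1825  0.2803  1.8974  0.5472  0.5294 -2.7495] grip 0.21265610514065023 72.71294116973877
F in tool [ 1.682  -3.2176 -6.195 ] M in tool [ 0.7397  0.6306 -0.0018] tilt err deg 0.11721910365104361 turn 1.280655425163173
```

Request:
apply_moves --rows '[{"x": 0,"y": 0,"z": -0.003,"wx": 0,"wy": 0,"wz": 0,"jaw": 1},{"x": 0,"y": 0,"z": -0.003,"wx": 0,"wy": 0,"wz": 0,"jaw": 1},{"x": 0,"y": 0,"z": -0.005,"wx": 0,"wy": 0,"wz": 0,"jaw": 1},{"x": 0,"y": 0,"z": -0.008,"wx": 0,"wy": 0,"wz": 0,"jaw": 1},{"x": 0,"y": 0,"z": -0.01,"wx": 0,"wy": 0,"wz": 0,"jaw": 1},{"x": 0,"y": 0,"z": -0.01,"wx": 0,"wy": 0,"wz": 0,"jaw": 1},{"x": 0,"y": 0,"z": -0.01,"wx": 0,"wy": 0,"wz": 0,"jaw": 1},{"x": 0,"y": 0,"z": -0.01,"wx": 0,"wy": 0,"wz": 0,"jaw": 1},{"x": 0,"y": 0,"z": -0.01,"wx": 0,"wy": 0,"wz": 0,"jaw": 1},{"x": 0,"y": 0,"z": -0.01,"wx": 0,"wy": 0,"wz": 0,"jaw": 1},{"x": 0,"y": 0,"z": 0,"wx": 0,"wy": 0,"wz": 0,"jaw": 1},{"x": 0,"y": 0,"z": 0,"wx": 0,"wy": 0,"wz": 0,"jaw": 1}]'

```text
time: 12.48
tool_pos: [0.5499, 0.0391, 0.2564]
ee_rot: [-2.99, 0.543, -2.519]
contact_force: [0.5, 0.2, -0.9]
grip_width: 0.213
gripper_force: 71.9
```

```bash
python3 chk.py; python3 st.py w5.png
python3 - <<'E'
from h import *
T=now();print(T)
# target: vertical, keep wing free yaw; several q6-friendly yaws; height 0.2
# target: tool straight down by the smallest turn, then extra turn about tool z (positive = q6 up)
z=T[:3,2]; v=np.cross(z,[0,0,-1]); R0=R.from_rotvec(v/np.linalg.norm(v)*np.arccos(-z[2])).as_matrix()@T[:3,:3]
for ex in(0,1.0):
    T1=np.eye(4);T1[:3,:3]=R0@R.from_rotvec([0,0,ex]).as_matrix();T1[:3,3]=[tray[0],tray[1],.24]
    plan(T,T1,18)
E
```

```text
t 12.4833 tcp in cap [-0.0006 -0.0001  0.1203] q [-0.236   0.1213  1.8891  0.4637  0.6985 -2.6801] grip 0.21339864013814014 71.8632709980011
F in tool [-0.0014  0.082   0.9942] M in tool [-0.0993  0.2883  0.0536] tilt err deg 0.11004290363269512 turn 1.2806426478553108
(array([ 303,  293,   18,  108, 1782], dtype=int32), array([312.1672, 344.9226]), ((311.5, 346.5), (107.0, 17.0), 90.0))
(array([ 308,  283,   18,  105, 1704], dtype=int32), array([316.5904, 334.5282]), ((316.4999694824219, 334.9999694824219), (103.99998474121094, 16.999996185302734), 90.0))
[[-0.6959 -0.5135  0.502   0.5498]
 [-0.4996  0.8484  0.1752  0.0393]
 [-0.5159 -0.1288 -0.8469  0.2557]
 [ 0.      0.      0.      1.    ]]
turn/row deg [-0.4323  1.7313  0.    ] tot 32.119893132120055
screw shift/row [ 0.0132 -0.0128 -0.002 ]
path [[ 0.5462  0.0215  0.2523]
 [ 0.5309 -0.0501  0.2415]
 [ 0.5147 -0.122   0.2355]
 [ 0.498  -0.194   0.2344]
 [ 0.4815 -0.266   0.2383]] [ 0.4775 -0.284   0.24  ]
turn/row deg [0.4695 1.7991 3.0965] tot 65.01247359830647
screw shift/row [ 0.0061 -0.0182 -0.0005]
path [[ 0.5546  0.0207  0.2553]
 [ 0.5635 -0.0555  0.2517]
 [ 0.5552 -0.1316  0.2465]
 [ 0.5302 -0.204   0.2418]
 [ 0.4897 -0.2692  0.2398]] [ 0.4775 -0.284   0.24  ]
```

Run:
```python
from h import *
T=now()
print("dispenser roll top",tri([("top",(352,155)),("side",(436,238))]))
z=T[:3,2]; v=np.cross(z,[0,0,-1]); R0=R.from_rotvec(v/np.linalg.norm(v)*np.arccos(-z[2])).as_matrix()@T[:3,:3]
T1=np.eye(4);T1[:3,:3]=R0@R.from_rotvec([0,0,.6]).as_matrix();T1[:3,3]=[tray[0],tray[1],.28]
np.save('T1.npy',T1);plan(T,T1,22)
```

```text
dispenser roll top (array([ 0.688 , -0.08  ,  0.1022]), [np.float64(0.001279789424938209), np.float64(0.0012797894249382438)])
turn/row deg [0.0819 1.4794 1.521 ] tot 46.71401774956702
screw shift/row [ 0.0069 -0.0134 -0.0027]
path [[ 0.5505  0.024   0.2561]
 [ 0.548  -0.0524  0.2583]
 [ 0.5358 -0.1278  0.2618]
 [ 0.5144 -0.2009  0.2678]
 [ 0.4844 -0.2706  0.2775]] [ 0.4775 -0.284   0.28  ]
```

Request:
apply_moves --rows '[{"x": 0.0069,"y": -0.0134,"z": -0.0027,"wx": 0.08,"wy": 1.48,"wz": 1.52,"jaw": 1},{"x": 0.0069,"y": -0.0134,"z": -0.0027,"wx": 0.08,"wy": 1.48,"wz": 1.52,"jaw": 1},{"x": 0.0069,"y": -0.0134,"z": -0.0027,"wx": 0.08,"wy": 1.48,"wz": 1.52,"jaw": 1},{"x": 0.0069,"y": -0.0134,"z": -0.0027,"wx": 0.08,"wy": 1.48,"wz": 1.52,"jaw": 1},{"x": 0.0069,"y": -0.0134,"z": -0.0027,"wx": 0.08,"wy": 1.48,"wz": 1.52,"jaw": 1},{"x": 0.0069,"y": -0.0134,"z": -0.0027,"wx": 0.08,"wy": 1.48,"wz": 1.52,"jaw": 1},{"x": 0.0069,"y": -0.0134,"z": -0.0027,"wx": 0.08,"wy": 1.48,"wz": 1.52,"jaw": 1},{"x": 0.0069,"y": -0.0134,"z": -0.0027,"wx": 0.08,"wy": 1.48,"wz": 1.52,"jaw": 1},{"x": 0.0069,"y": -0.0134,"z": -0.0027,"wx": 0.08,"wy": 1.48,"wz": 1.52,"jaw": 1},{"x": 0.0069,"y": -0.0134,"z": -0.0027,"wx": 0.08,"wy": 1.48,"wz": 1.52,"jaw": 1},{"x": 0.0069,"y": -0.0134,"z": -0.0027,"wx": 0.08,"wy": 1.48,"wz": 1.52,"jaw": 1}]'

```text
time: 13.45
tool_pos: [0.5362, -0.1284, 0.2614]
ee_rot: [-3.117, 0.279, -2.864]
contact_force: [0.0, -0.6, -1.5]
grip_width: 0.21
gripper_force: 71.9
```

Request:
apply_moves --rows '[{"x": 0.0069,"y": -0.0134,"z": -0.0027,"wx": 0.08,"wy": 1.48,"wz": 1.52,"jaw": 1},{"x": 0.0069,"y": -0.0134,"z": -0.0027,"wx": 0.08,"wy": 1.48,"wz": 1.52,"jaw": 1},{"x": 0.0069,"y": -0.0134,"z": -0.0027,"wx": 0.08,"wy": 1.48,"wz": 1.52,"jaw": 1},{"x": 0.0069,"y": -0.0134,"z": -0.0027,"wx": 0.08,"wy": 1.48,"wz": 1.52,"jaw": 1},{"x": 0.0069,"y": -0.0134,"z": -0.0027,"wx": 0.08,"wy": 1.48,"wz": 1.52,"jaw": 1},{"x": 0.0069,"y": -0.0134,"z": -0.0027,"wx": 0.08,"wy": 1.48,"wz": 1.52,"jaw": 1},{"x": 0.0069,"y": -0.0134,"z": -0.0027,"wx": 0.08,"wy": 1.48,"wz": 1.52,"jaw": 1},{"x": 0.0069,"y": -0.0134,"z": -0.0027,"wx": 0.08,"wy": 1.48,"wz": 1.52,"jaw": 1},{"x": 0.0069,"y": -0.0134,"z": -0.0027,"wx": 0.08,"wy": 1.48,"wz": 1.52,"jaw": 1},{"x": 0.0069,"y": -0.0134,"z": -0.0027,"wx": 0.08,"wy": 1.48,"wz": 1.52,"jaw": 1},{"x": 0.0069,"y": -0.0134,"z": -0.0027,"wx": 0.08,"wy": 1.48,"wz": 1.52,"jaw": 1},{"x": 0,"y": 0,"z": 0,"wx": 0,"wy": 0,"wz": 0,"jaw": 1}]'

```text
time: 14.45
tool_pos: [0.4783, -0.2864, 0.28]
ee_rot: [3.141, -0.003, 3.12]
contact_force: [-0.9, 0.5, -2.2]
grip_width: 0.214
gripper_force: 71.9
```

```bash
python3 chk.py; python3 st.py w6.png
python3 - <<'E'
from h import *
save("side","s6.png",(200,460,260,500),2)
T=now();T1=np.load('T1.npy');T1[2,3]=.09;plan(T,T1,10);print(proj("side",[T[:3,3],tray+[0,0,.004]]))
E
```

```text
t 14.45 tcp in cap [ 0.1743 -0.2614  0.2333] q [-0.6762  0.3724  1.3435 -0.0013  1.428  -2.2255] grip 0.2136466840231981 71.85175895690918
F in tool [0.9451 0.4358 2.2024] M in tool [-0.0206  0.0188 -0.0021] tilt err deg 32.22092202488239 turn 0.7292930773474724
(array([ 303,  293,   18,  108, 1782], dtype=int32), array([312.1672, 344.9226]), ((311.5, 346.5), (107.0, 17.0), 90.0))
(array([309, 283,  17,  28, 460], dtype=int32), array([316.7348, 296.2326]), ((317.0, 296.5), (27.0, 16.0), 90.0))
turn/row deg [ 0.0113 -0.0059  0.0048] tot 0.13609903067145934
screw shift/row [0.0001 0.     0.019 ]
path [[ 0.4787 -0.2842  0.2609]
 [ 0.4784 -0.2841  0.2229]
 [ 0.4781 -0.2841  0.1849]
 [ 0.4779 -0.284   0.147 ]
 [ 0.4776 -0.284   0.109 ]] [ 0.4775 -0.284   0.09  ]
[[425.8062 282.0002]
 [406.1988 400.0072]]
```

View pics/s6.png

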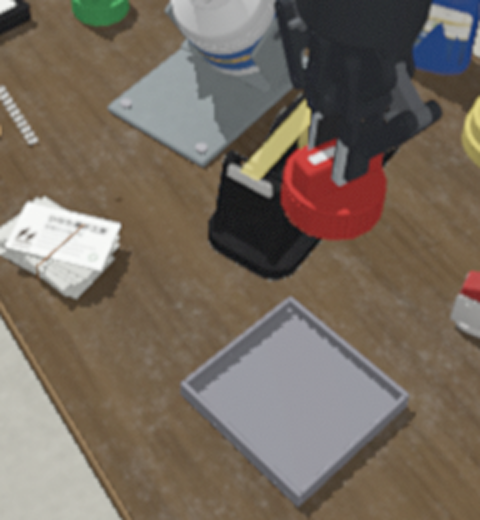

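The side view shows the cap upright in the fingers over the tray, its skirt at about (335,190) in the crop. The dispenser is untouched and the cards haven't moved. Lowering.

Request:
apply_moves --rows '[{"x": 0,"y": 0,"z": 0.02,"wx": 0,"wy": 0,"wz": 0,"jaw": 1},{"x": 0,"y": 0,"z": 0.02,"wx": 0,"wy": 0,"wz": 0,"jaw": 1},{"x": 0,"y": 0,"z": 0.02,"wx": 0,"wy": 0,"wz": 0,"jaw": 1},{"x": 0,"y": 0,"z": 0.02,"wx": 0,"wy": 0,"wz": 0,"jaw": 1},{"x": 0,"y": 0,"z": 0.02,"wx": 0,"wy": 0,"wz": 0,"jaw": 1},{"x": 0,"y": 0,"z": 0.02,"wx": 0,"wy": 0,"wz": 0,"jaw": 1},{"x": 0,"y": 0,"z": 0.02,"wx": 0,"wy": 0,"wz": 0,"jaw": 1},{"x": 0,"y": 0,"z": 0.02,"wx": 0,"wy": 0,"wz": 0,"jaw": 1},{"x": 0,"y": 0,"z": 0.02,"wx": 0,"wy": 0,"wz": 0,"jaw": 1},{"x": 0,"y": 0,"z": 0.015,"wx": 0,"wy": 0,"wz": 0,"jaw": 1},{"x": 0,"y": 0,"z": 0.01,"wx": 0,"wy": 0,"wz": 0,"jaw": 1},{"x": 0,"y": 0,"z": 0.005,"wx": 0,"wy": 0,"wz": 0,"jaw": 1}]'

```text
time: 15.55
tool_pos: [0.478, -0.283, 0.0693]
ee_rot: [3.139, -0.002, 3.124]
contact_force: [-0.1, 0.6, -1.7]
grip_width: 0.214
gripper_force: 71.9
```

Request:
apply_moves --rows '[{"x": 0,"y": 0,"z": 0.003,"wx": 0,"wy": 0,"wz": 0,"jaw": 1},{"x": 0,"y": 0,"z": 0.003,"wx": 0,"wy": 0,"wz": 0,"jaw": 1},{"x": 0,"y": 0,"z": 0.003,"wx": 0,"wy": 0,"wz": 0,"jaw": 1},{"x": 0,"y": 0,"z": 0.003,"wx": 0,"wy": 0,"wz": 0,"jaw": 1},{"x": 0,"y": 0,"z": 0,"wx": 0,"wy": 0,"wz": 0,"jaw": 1}]'

```text
time: 15.97
tool_pos: [0.4784, -0.2842, 0.0588]
ee_rot: [3.141, -0.001, 3.123]
contact_force: [0.0, -0.6, -1.3]
grip_width: 0.215
gripper_force: 71.9
```

Request:
apply_moves --rows '[{"x": 0,"y": 0,"z": 0.003,"wx": 0,"wy": 0,"wz": 0,"jaw": 1},{"x": 0,"y": 0,"z": 0.003,"wx": 0,"wy": 0,"wz": 0,"jaw": 1},{"x": 0,"y": 0,"z": 0.003,"wx": 0,"wy": 0,"wz": 0,"jaw": 1},{"x": 0,"y": 0,"z": 0.003,"wx": 0,"wy": 0,"wz": 0,"jaw": 1},{"x": 0,"y": 0,"z": 0.002,"wx": 0,"wy": 0,"wz": 0,"jaw": 1},{"x": 0,"y": 0,"z": 0.002,"wx": 0,"wy": 0,"wz": 0,"jaw": 1},{"x": 0,"y": 0,"z": 0,"wx": 0,"wy": 0,"wz": 0,"jaw": 1}]'

```text
time: 16.55
tool_pos: [0.4782, -0.2841, 0.0424]
ee_rot: [3.141, -0.001, 3.123]
contact_force: [-0.2, 0.5, -0.6]
grip_width: 0.206
gripper_force: 71.9
```

Request:
apply_moves --rows '[{"x": 0,"y": 0,"z": 0.001,"wx": 0,"wy": 0,"wz": 0,"jaw": 1},{"x": 0,"y": 0,"z": 0.001,"wx": 0,"wy": 0,"wz": 0,"jaw": 1},{"x": 0,"y": 0,"z": 0.001,"wx": 0,"wy": 0,"wz": 0,"jaw": 1},{"x": 0,"y": 0,"z": 0,"wx": 0,"wy": 0,"wz": 0,"jaw": 1}]'

```text
time: 16.88
tool_pos: [0.4786, -0.2845, 0.0407]
ee_rot: [3.142, -0.0, 3.123]
contact_force: [-1.2, -0.2, 5.3]
grip_width: 0.211
gripper_force: 72.6
```

Request:
apply_moves --rows '[{"x": 0,"y": 0,"z": 0.001,"wx": 0,"wy": 0,"wz": 0,"jaw": 1},{"x": 0,"y": 0,"z": 0,"wx": 0,"wy": 0,"wz": 0,"jaw": 1},{"x": 0,"y": 0,"z": 0,"wx": 0,"wy": 0,"wz": 0,"jaw": 1},{"x": 0,"y": 0,"z": 0,"wx": 0,"wy": 0,"wz": 0,"jaw": 1}]'

```text
time: 17.22
tool_pos: [0.4787, -0.2846, 0.0406]
ee_rot: [-3.141, 0.0, 3.123]
contact_force: [-2.4, 1.0, 12.3]
grip_width: 0.207
gripper_force: 73.5
```

Run:
```python
from h import *
save("side","s7.png",(300,460,320,500),3)
```

```text
(no output)
```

View pics/s7.png

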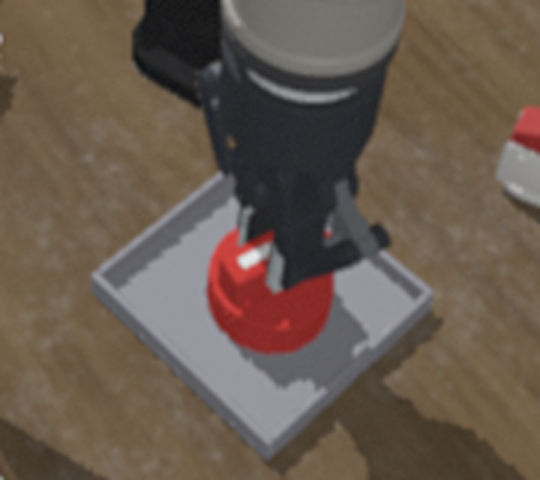

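The cap stands upright on the tray floor near the middle (crop 270,290), with a 12 N reaction. Releasing and backing off.

Request:
apply_moves --rows '[{"x": 0,"y": 0,"z": -0.001,"wx": 0,"wy": 0,"wz": 0,"jaw": 1},{"x": 0,"y": 0,"z": 0,"wx": 0,"wy": 0,"wz": 0,"jaw": 0},{"x": 0,"y": 0,"z": 0,"wx": 0,"wy": 0,"wz": 0,"jaw": 0},{"x": 0,"y": 0,"z": 0,"wx": 0,"wy": 0,"wz": 0,"jaw": 0},{"x": 0,"y": 0,"z": 0,"wx": 0,"wy": 0,"wz": 0,"jaw": -0.5},{"x": 0,"y": 0,"z": -0.005,"wx": 0,"wy": 0,"wz": 0,"jaw": -0.5},{"x": 0,"y": 0,"z": -0.015,"wx": 0,"wy": 0,"wz": 0,"jaw": -0.5},{"x": 0,"y": 0,"z": -0.02,"wx": 0,"wy": 0,"wz": 0,"jaw": -0.5},{"x": 0,"y": 0,"z": -0.02,"wx": 0,"wy": 0,"wz": 0,"jaw": -0.5},{"x": 0,"y": 0,"z": -0.02,"wx": 0,"wy": 0,"wz": 0,"jaw": -0.5},{"x": 0,"y": 0,"z": 0,"wx": 0,"wy": 0,"wz": 0,"jaw": -0.5},{"x": 0,"y": 0,"z": 0,"wx": 0,"wy": 0,"wz": 0,"jaw": -0.5}]'

```text
time: 18.27
tool_pos: [0.479, -0.2847, 0.121]
ee_rot: [-3.141, 0.001, 3.123]
contact_force: [0.3, -0.1, -0.0]
grip_width: 0.756
gripper_force: 0.0
```

Run:
```python
from h import *
save("side","s8.png",(260,460,240,500),2.4)
print(state()["contact_force"],state()["joint_vel"])
```

```text
[-0.5976  0.4385 -0.4304] [-0.0002  0.0232  0.0193 -0.0001 -0.0028  0.0005]
```

View pics/s8.png

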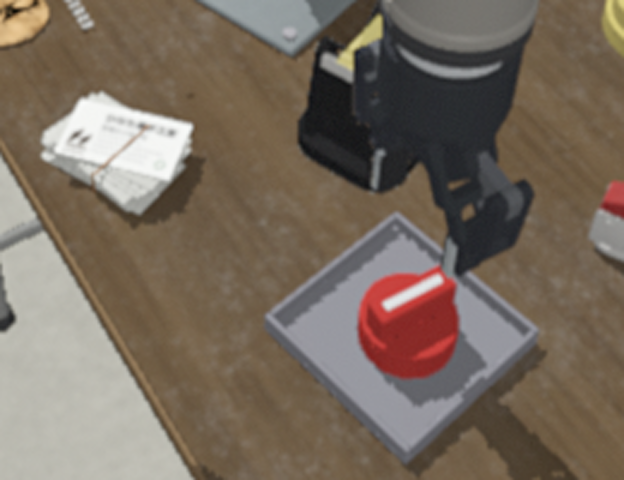

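The cap stands right way up in the middle of the tray (crop 408,325) and the fingers are clear of it. Handing in.

```bash
python3 -c "
from station import *
print(job_done())"
```

```text
the job is handed in; nothing more can be done
None
```

I opened the jug and handed the job in: the cap let go at about 1.28 rad and now stands released, right way up, near the centre of the grey tray. I steered clear of the cards, cracker pack and ink pad, though only the cards were in the last picture.

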